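# Load the colour kiln tray and index its slide

## Robot

A 6-joint arm with a two-finger parallel gripper is mounted at the origin on the work surface. World frame = base frame: x ahead of the robot, y to its left, z up, the work surface at z = 0. Lengths are in m, angles in rad, forces in N, time in s.
With the tool pointing down it reaches from about 0.325 to 0.775 m from the base axis. Payload 5.5 kg.
Tool frame: the origin (TCP) lies on the centre line of the jaws, within the pads' length; the fingertips stand 11 mm ahead of it and the grasp point (between the pads) lies 8 mm behind it; z points along the fingers, x is the direction in which the jaws open and shut, and the axes are right-handed (so a half turn about z gives the same grasp; the last joint's range is limited). The gripper opens to 85 mm and grips with 20 to 120 N. Pads are 22 mm wide; open, the fingers measure 114 mm over their backs; the gripper's body (76 mm by 85 mm) begins 54 mm behind the grasp point. The pads swing forward as they close: fully open they stand 13 mm farther back than shut.
Start: joints at [-1.332, 0.091, 1.231, -0, 1.82, -0.057], TCP at [0.175, -0.574, 0.242] pointing down, gripper open.
Joint ranges: [-2.87, 2.87], [-0.86, 2.18], [0.17, 2.46], [-1.51, 4.65], [0.06, 2.69], [-2.65, 2.65]. Speed limits (rad/s): [2.57, 2.57, 3.01, 3.14, 3.14, 3.14].

## Interface

Orientations are given as a unit quaternion [w, x, y, z].
In Python, from station import read_state, read_camera, close_job gives the robot as it stands. The module is installed in compiled form; this text tells all that it offers.
- The arm moves only by the tool move_arm, never from a script. Its argument "series" is a list of rows, each a list of 4 numbers: the shift along the tool's x, y, z in cm, then the turn about the tool's z in degrees. A call has 1 to 10 rows; each row is the pose to reach, as a shift and turn from the pose measured when the call began, along the tool's axes at that moment; what a row does not reach only later rows make up. A row lasts 1/10 s, in which the tool goes at most 50 mm and 8.59 degrees, less where a joint would pass 70% of its speed; a pose out of reach is approached as far as the arm can. A call with a gripper value outside its range is refused whole. "grip" is the opening, from 0 (shut) to 1 (fully open), set as the call begins (left out, the last holds). The fingers move at their own pace and stop on an object; the grip force is fixed at half the most. Time passes only in rows, so rows that repeat a pose let the fingers close. It gives the time, the measured TCP pose, the force and the opening at its end, in the units of the state.
- read_state(): the state, without advancing time (a new reading comes with each control period).
- read_camera(name): name is "side" or "top"; returns a dict with "img" (384x512x3 uint8, red, green, blue), "K" (3x3 intrinsics, pixels), "R" (3x3) and "t" (3): a world point X has camera coordinates R X + t. Camera axes: x right, y down, z forward; pixel columns grow to the right and rows downward; lengths in m; the calibration is good to about 2 mm. A picture is of the moment at which its call begins. There is no depth.
- close_job(): hands the job in, once; it reports no verdict.
The state is a dict: "time_s": time; "q": joint angles; "dq": joint speeds; "joint_efforts": joint torques, N m; "ee_pos": TCP position; "tool_rot": TCP orientation; "force": force on the tool from outside, world axes, zero at the start; "moment": the same for the moment, N m; "finger_gap": finger opening in m.
Only numpy, scipy, OpenCV 4.12 (cv2) and the standard library are available. Lean on these libraries where they do the work, as an engineer would, in place of code of your own. Each camera call takes 0.05 s, during which the arm holds its last target. There are 200 camera calls.

## Task

Stand one glass slug upright in each of the three wells of the kiln tray. Then pull up the black lock plunger, slide the tray section along its rail to the next hole towards the kiln, and push the plunger down until the pin is fully home in that hole. The plunger will not stay home by itself, so finish while holding it pressed fully home; leave the other things on the bench where they are.

Things in the scene. Friction and masses are not known exactly. Their poses are not given: they have to be found in the camera images.
- rail: Loading rail of the colour kiln, fixed to the table at a varying place and yaw. A 40 mm square blue tube lies along the rail's own y axis; its top face is 40 mm above the table and has three lock holes 60 mm apart in one row. The kiln (grey casing, 200 mm high) is part of it: its front stands 260 mm from the origin towards the rail's own -y. Origin: on the table under the hole in which the lock pin starts; z up; the tray lies on its -x side.
- section (a joint): Position of the sliding section (saddle on the tube, with the three-well tray fixed to it; about 1 kg plus load, friction a few N) along the rail, in m: about 0 at the start (pin in the first hole, 2.5 mm of play each way), 0.060 with the pin in the next hole, 0.120 in the last one. It grows towards the kiln (the rail's own -y). It is locked while the pin is in a hole.
- knob_part (a joint): Height of the lock plunger, in m. 0: left to its spring, the pin stands 8 mm deep in its hole. Positive: knob pulled straight up; the pin is clear of the tube from +0.008 on, stop at +0.020. Negative: knob pushed down; -0.006 is the stop, pin fully home. The spring centres it at 0 with 0.7 N per mm (about 8 N pulled up 12 mm, about 4 N pushed fully home), so it does not stay home by itself. Between holes the pin tip rides on the tube at about +0.008.
- knob (a point): Middle of the black plunger knob, on the pin's axis; the knob is round, 30 mm across, 28 mm high (this point is half-way up), its axis vertical, its underside 100 mm above the table with the plunger at 0. Below it a 24 mm wide steel boss ends 16 mm lower. It moves with the plunger and with the section.
- well0 (a point): Centre of the mouth of well 0 of the grey tray, level with the tray's top face, 36 mm above the table. Round well, 32 mm across, 14 mm deep. The three wells stand in a row along the rail, 60 mm apart, well 0 nearest the kiln, 140 mm from the pin's axis (towards the rail's own -x). Moves with the section; its axes are parallel to the rail's.
- well1 (a point): Centre of the mouth of well 1 of the grey tray, level with the tray's top face, 36 mm above the table. Round well, 32 mm across, 14 mm deep. The three wells stand in a row along the rail, 60 mm apart, well 0 nearest the kiln, 140 mm from the pin's axis (towards the rail's own -x). Moves with the section; its axes are parallel to the rail's.
- well2 (a point): Centre of the mouth of well 2 of the grey tray, level with the tray's top face, 36 mm above the table. Round well, 32 mm across, 14 mm deep. The three wells stand in a row along the rail, 60 mm apart, well 0 nearest the kiln, 140 mm from the pin's axis (towards the rail's own -x). Moves with the section; its axes are parallel to the rail's.
- slug0_center (a point): Centre (half-way up) of an amber glass slug: an upright round rod piece, 26 mm across, 60 mm high, about 80 g, standing on the table at the start. In a well its centre stands 16 mm above the well's mouth. The three slugs are alike.
- slug1_center (a point): Centre (half-way up) of an amber glass slug: an upright round rod piece, 26 mm across, 60 mm high, about 80 g, standing on the table at the start. In a well its centre stands 16 mm above the well's mouth. The three slugs are alike.
- slug2_center (a point): Centre (half-way up) of an amber glass slug: an upright round rod piece, 26 mm across, 60 mm high, about 80 g, standing on the table at the start. In a well its centre stands 16 mm above the well's mouth. The three slugs are alike.
- offcut: Bystander: flat glass offcut disc, 42 mm across and 20 mm high; not a slug, leave it alone. Origin: centre of its underside.
- tumbler: Bystander: clear glass tumbler, 72 mm wide, 90 mm high. Origin: centre of its underside.
- brush: Bystander: bench brush lying flat. Origin near the middle, on the table.
- wax_tin: Bystander: aluminium tin, 70 mm wide, 60 mm high. Origin: centre of its underside.
- weight: Bystander: glass paperweight, 64 mm wide. Origin: centre of its underside.
- collar: Bystander: steel collar, 60 mm wide, 14 mm high. Origin: centre of its underside.
Not all that is in view belongs to the job. What is shaped like the part that bears slug2_center but blue or yellow is not meant.

How it is judged:
On the way, in this order (a step that is already met when the one before it is completed fails the run):
1. one slug stands in each well, the section still in its first hole (((horizontal distance between slug0_center and well0 below 0.007 m and z of slug0_center in the frame of well0 between 0.012 and 0.019 m) or (horizontal distance between slug0_center and well1 below 0.007 m and z of slug0_center in the frame of well1 between 0.012 and 0.019 m) or (horizontal distance between slug0_center and well2 below 0.007 m and z of slug0_center in the frame of well2 between 0.012 and 0.019 m)) and angle between each of slug0_center, slug1_center, slug2_center's own z axis and vertical below 0.12 rad and ((horizontal distance between slug1_center and well0 below 0.007 m and z of slug1_center in the frame of well0 between 0.012 and 0.019 m) or (horizontal distance between slug1_center and well1 below 0.007 m and z of slug1_center in the frame of well1 between 0.012 and 0.019 m) or (horizontal distance between slug1_center and well2 below 0.007 m and z of slug1_center in the frame of well2 between 0.012 and 0.019 m)) and ((horizontal distance between slug2_center and well0 below 0.007 m and z of slug2_center in the frame of well0 between 0.012 and 0.019 m) or (horizontal distance between slug2_center and well1 below 0.007 m and z of slug2_center in the frame of well1 between 0.012 and 0.019 m) or (horizontal distance between slug2_center and well2 below 0.007 m and z of slug2_center in the frame of well2 between 0.012 and 0.019 m)) and value of joint section below 0.006 m), for 0.1 s.
2. plunger pulled clear of the first hole (value of joint knob_part above 0.007 m and value of joint section below 0.03 m), for 0.05 s.
At the end, for the whole second after the job is handed in: All three slugs stand upright in the wells, one in each (7 mm sideways, 4 mm in height, tilt 0.12 rad); the section is at the next hole (joint 0.060, within 4 mm); the fingers hold the plunger (over 1.5 N) with the pin home (plunger joint below -0.0035) (((horizontal distance between slug0_center and well0 below 0.007 m and z of slug0_center in the frame of well0 between 0.012 and 0.019 m) or (horizontal distance between slug0_center and well1 below 0.007 m and z of slug0_center in the frame of well1 between 0.012 and 0.019 m) or (horizontal distance between slug0_center and well2 below 0.007 m and z of slug0_center in the frame of well2 between 0.012 and 0.019 m)) and angle between each of slug0_center, slug1_center, slug2_center's own z axis and vertical below 0.12 rad and ((horizontal distance between slug1_center and well0 below 0.007 m and z of slug1_center in the frame of well0 between 0.012 and 0.019 m) or (horizontal distance between slug1_center and well1 below 0.007 m and z of slug1_center in the frame of well1 between 0.012 and 0.019 m) or (horizontal distance between slug1_center and well2 below 0.007 m and z of slug1_center in the frame of well2 between 0.012 and 0.019 m)) and ((horizontal distance between slug2_center and well0 below 0.007 m and z of slug2_center in the frame of well0 between 0.012 and 0.019 m) or (horizontal distance between slug2_center and well1 below 0.007 m and z of slug2_center in the frame of well1 between 0.012 and 0.019 m) or (horizontal distance between slug2_center and well2 below 0.007 m and z of slug2_center in the frame of well2 between 0.012 and 0.019 m)) and value of joint section between 0.056 and 0.064 m and value of joint knob_part below -0.0035 m and contact force between the fingers and knob_part above 1.5 N); the arm keeps its last pose, push and grip.
It fails at once if a bystander disturbed (moved over 30 mm) (distance of any of offcut, tumbler, brush, wax_tin, weight, collar from where it was at the start of the episode above 0.03 m).
It also fails if it takes over 72 s, if anything falls off the work surface, if the arm or the gripper's body presses on something with over 40 N, if the wrist force passes 120 N, or if a joint passes its speed limit or range.

## Working session

There is one attempt and no reset: what is moved stays moved. The work goes in short steps, Python scripts to look and compute and a tool call to move; the robot and the scene stay as the last step left them, time stands still between calls to the robot, and variables do not carry over. Pictures are saved under pics/ and viewed, about 8 in all and at most 12, crops included, and the job is handed in when it is done.

Besides the shell and the picture viewer there is one more tool, called after ">>>" by a JSON object that holds its "api" and its "payload", one argument or row to a line. move_arm: Moves the arm, as the interface text tells. Its arguments: {"type":"object","properties":{"series":{"type":"array"},"grip":{"type":"number"}},"required":["series"]}

```bash
mkdir -p pics; python3 - <<'E'
from station import *
import cv2,pickle
s=read_state();print(s)
for n in("top","side"):
    c=read_camera(n);cv2.imwrite(f"pics/{n}0.png",cv2.resize(c["img"][:,:,::-1],(800,600),interpolation=cv2.INTER_CUBIC));pickle.dump(c,open(n+"0.pkl","wb"))
    print(n,c["K"].round(1).tolist(),c["R"].round(3).tolist(),c["t"].round(3).tolist())
E
```

```text
{'time_s': 0.0, 'q': array([-1.33168238e+00,  9.18925833e-02,  1.23190979e+00,  6.41793799e-06,
        1.81979957e+00, -5.66910120e-02]), 'dq': array([-0.00075577,  0.0012345 ,  0.0006439 ,  0.00054871, -0.0009163 ,
       -0.00098916]), 'joint_efforts': array([-1.65807414e-03, -4.58723474e+01, -4.18032753e+01, -4.23384990e-04,
        1.14284438e-02, -9.80552130e-06]), 'ee_pos': array([ 0.17484848, -0.57368096,  0.24111716]), 'tool_rot': array([-6.45122733e-04,  8.03588872e-01, -5.95183934e-01, -7.70153668e-04]), 'force': array([ 0.00835823, -1.18692741,  0.33109259]), 'moment': array([-0.02486091,  0.0689866 ,  0.05517101]), 'finger_gap': 0.08539667522312681}
top [[391.4, 0.0, 258.4], [0.0, 391.4, 188.0], [0.0, 0.0, 1.0]] [[-0.01, -1.0, 0.007], [-0.996, 0.009, -0.09], [0.09, -0.008, -0.996]] [0.218, 0.54, 1.009]
side [[493.9, 0.0, 253.7], [0.0, 493.9, 193.6], [0.0, 0.0, 1.0]] [[0.957, -0.289, -0.015], [-0.187, -0.577, -0.795], [0.221, 0.764, -0.607]] [-0.456, 0.325, 0.799]
```

View pics/top0.png

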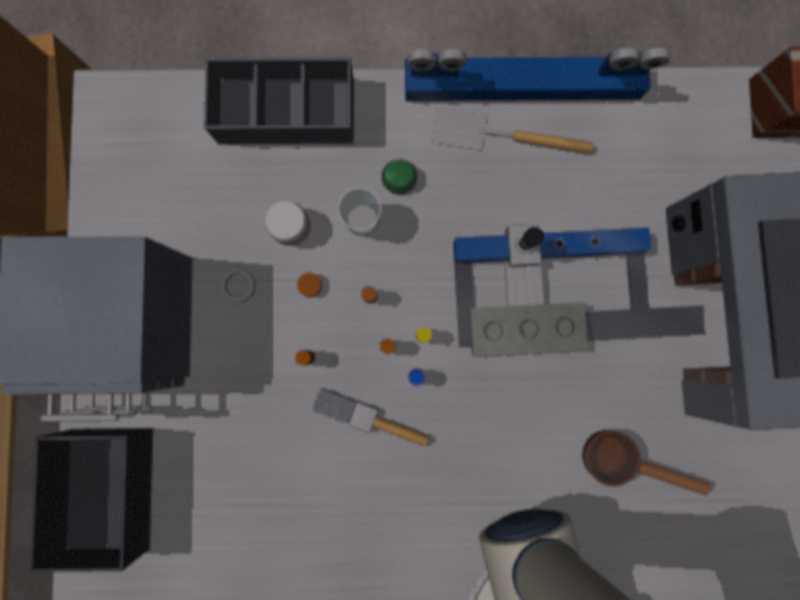

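View pics/side0.png

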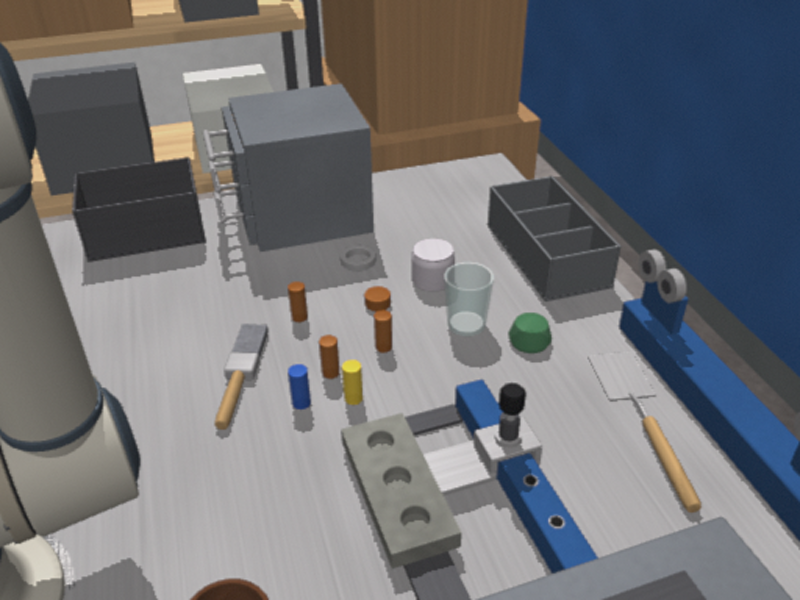

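Top view (800x600): three orange-amber round things of slug size at (369,294), (388,346) and (304,357). The wider disc at (309,285) is the offcut, and the yellow (424,335) and blue (417,377) rods are decoys. The wells are at (493,330), (530,328) and (566,326), the knob is at (531,237), and the kiln is to the right (-y).

In the side view the slugs are at (298,302), (329,357) and (383,331), tall and amber. The offcut at (377,299) is flat. I'll measure these and confirm with one enlarged crop.

```bash
cat > h.py <<'E'
import numpy as np,cv2,pickle
from scipy.optimize import least_squares
def proj(c,X):
    X=np.atleast_2d(X);p=(c["R"]@X.T).T+c["t"];p=p@c["K"].T;return p[:,:2]/p[:,2:]
def ray(c,uv,z):
    d=c["R"].T@np.linalg.solve(c["K"],[uv[0],uv[1],1]);o=-c["R"].T@c["t"];return o+d*(z-o[2])/d[2]
A=np.linspace(0,2*np.pi,48)
def cyl(x,y,z0,z1,r):
    return np.array([[x+r*np.cos(a),y+r*np.sin(a),z] for z in(z0,z1) for a in A])
def cent(c,P):
    m=cv2.moments(cv2.convexHull(proj(c,P).astype(np.float32)));return np.array([m["m10"],m["m01"]])/m["m00"]
def blobs(c,kind,amin=25):
    h=cv2.cvtColor(c["img"],cv2.COLOR_RGB2HSV);H,S,V=[h[...,i].astype(int) for i in range(3)]
    m={"amber":(H<14)&(S>170)&(V>70),"blue":(H>105)&(H<125)&(S>150),"black":(V<45)}[kind]
    n,l,s,ce=cv2.connectedComponentsWithStats(m.astype(np.uint8))
    return [(ce[i],s[i]) for i in range(1,n) if s[i][4]>=amin]
def fit(cams,uvs,z0,z1,r,x0):
    f=lambda p:np.concatenate([cent(c,cyl(p[0],p[1],z0,z1,r))-u for c,u in zip(cams,uvs)])
    s=least_squares(f,x0,x_scale=.1);return s.x,s.fun
E
python3 - <<'E'
from h import *
T=pickle.load(open("top0.pkl","rb"));S=pickle.load(open("side0.pkl","rb"))
for n,c in(("top",T),("side",S)):
  for k in("amber","black"):
    for ce,s in blobs(c,k): 
        if s[4]<700: print(n,k,ce.round(1),s)
q=800/512
for u in((493,330),(530,328),(566,326)): print("well",ray(T,np.array(u)/q,.036).round(4))
for u in((380,439),(397,476),(415,517)): print("wellS",ray(S,np.array(u)/q,.036).round(4))
for u in((559,243),(595,241)): print("hole",ray(T,np.array(u)/q,.04).round(4))
for u in((531,480),(557,521)): print("holeS",ray(S,np.array(u)/q,.04).round(4))
a=cv2.resize(T["img"][140:260,180:400],None,fx=3.6,fy=3.6,interpolation=cv2.INTER_CUBIC)[:300];
a=T["img"][170:240,180:290];b=S["img"][175:265,170:280];g=T["img"][135:235,285:425];d=S["img"][235:365,205:365]
R=lambda i:cv2.resize(i,(390,290),interpolation=cv2.INTER_CUBIC)
cv2.imwrite("pics/crop1.png",np.vstack([np.hstack([R(a),R(b)]),np.hstack([R(g),R(d)])])[:,:,::-1])
E
```

```text
top amber [509.3  52.3] [507  47   5  10  25]
top amber [197.9 181.7] [191 176  14  13 124]
top amber [235.6 187.7] [233 185   7   7  39]
top black [13.4 36.6] [  0  13  30  46 607]
top black [499.7  48.9] [489  36  18  32 226]
top black [278.8  43.4] [263  39  34  10 264]
top black [403.2  42.7] [385  38  42  10 282]
top black [493.9  72.9] [481  49  31  39 635]
top black [41.2 64.3] [ 38  50   7  30 108]
top black [343.7  60.7] [277  58 136   6 647]
top black [265.4  61.4] [261  60  13   4  34]
top black [261.  119.1] [255 114  11   9  27]
top black [ 13.7 137.4] [  0 124  28  26 403]
top black [491.6 189.9] [486 142  12  99 278]
top black [340.2 152.2] [333 146  15  13 130]
top black [335.4 334.4] [310 326  51  20 557]
side amber [189.6 183. ] [185 181   9   7  28]
side amber [242.3 186.8] [235 184  14   8  44]
side amber [241.5 197.5] [235 192  15  11  55]
side black [19.  84.7] [14 67  9 35 98]
side black [ 51.2 126.2] [ 49 115   7  18  67]
side black [327.2 257.5] [320 248  16  18 180]
side black [ 13.1 323.1] [  5 303  18  38  43]
well [0.4788 0.0653 0.036 ]
well [0.4816 0.0036 0.036 ]
well [ 0.4843 -0.0564  0.036 ]
wellS [0.4775 0.0713 0.036 ]
wellS [0.4807 0.0103 0.036 ]
wellS [ 0.4829 -0.0504  0.036 ]
hole [ 0.6234 -0.0482  0.04  ]
hole [ 0.6262 -0.1089  0.04  ]
holeS [ 0.6237 -0.0445  0.04  ]
holeS [ 0.6268 -0.1043  0.04  ]
```

View pics/crop1.png

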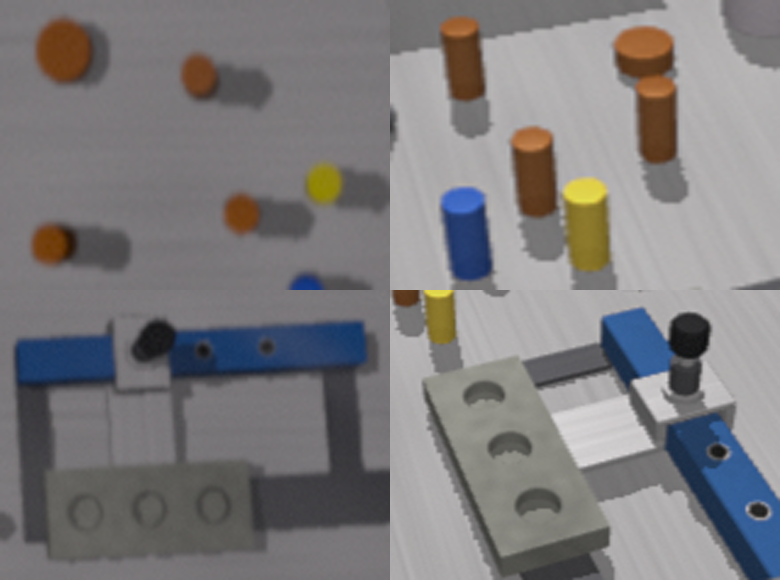

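The crop confirms it. The three tall amber rods are the slugs: top view (199,75), (241,213), (48,244) and side view (657,87), (533,140), (461,27). The wide flat disc is the offcut, and the blue and yellow rods aren't meant.

```bash
python3 - <<'E'
from h import *
T=pickle.load(open("top0.pkl","rb"));S=pickle.load(open("side0.pkl","rb"))
a=np.array
for n,u,v in(("A",(199,75),(267,87)),("B",(241,213),(143,140)),("C",(48,244),(71,27)),("yel",(323,184),(196,192))):
    u=a(u)/[3.545,4.143]+[179.5,169.5];v=a(v)/[3.545,3.222]+[169.5,174.5]
    print(n,ray(T,u,.06)[:2].round(4),ray(S,v,.06)[:2].round(4))
    for c,w in((T,u),(S,v)):
        pass
# amber centroid fits in each view with looser mask
for nm,c in(("T",T),("S",S)):
    h=cv2.cvtColor(c["img"],cv2.COLOR_RGB2HSV).astype(int)
    m=((h[...,0]<16)&(h[...,1]>130)&(h[...,2]>40)).astype(np.uint8)
    n,l,s,ce=cv2.connectedComponentsWithStats(m)
    for i in range(1,n):
        if 25<s[i][4]<400:
            x=ray(c,ce[i],.03)[:2]; p,f=fit([c],[ce[i]],0,.06,.013,x); print(nm,ce[i].round(1),s[i],p.round(4))
for c,w,nm in((T,(340.2,152.2),"T"),(S,(327.2,257.5),"S")):
    print("knob",nm,fit([c],[a(w)],.1,.128,.015,ray(c,w,.114)[:2])[0].round(4))
q=1.5625
# blue tube top corners (right end, left end) top view
for u in((455,240),(648,230),(650,249),(456,261)): print(ray(T,a(u)/q-.2,.04).round(4))
E
```

```text
A [0.54  0.271] [0.5397 0.2751]
B [0.4553 0.2415] [0.4534 0.2437]
C [0.4378 0.3787] [0.4363 0.3821]
yel [0.4723 0.1829] [0.4712 0.1844]
T [489.5  66.2] [481  48  23  34 384] [ 0.8663 -0.4154]
T [451.9 173.9] [446 170  11   8  42] [ 0.5736 -0.2971]
T [197.6 181.7] [191 175  15  14 166] [0.5588 0.3717]
T [235.8 187.8] [232 184   9   9  62] [0.5416 0.2719]
T [247.8 221.2] [244 217   9   9  63] [0.4546 0.2408]
T [194.6 228.5] [189 225  12   8  78] [0.4372 0.3789]
T [389.4 282.4] [385 280  10   7  31] [ 0.2947 -0.1209]
T [430.1 305.8] [410 298  43  17 150] [ 0.2349 -0.2228]
S [190.2 192.3] [185 181  11  25 217] [0.4357 0.3849]
S [210.4 227.8] [205 215  11  27 248] [0.4531 0.2458]
S [148.1 377.6] [124 372  47  12 261] [ 0.2788 -0.0761]
knob T [0.6189 0.0142]
knob S [0.617  0.0101]
[0.6305 0.1267 0.04  ]
[ 0.6447 -0.1985  0.04  ]
[ 0.6124 -0.2004  0.04  ]
[0.5949 0.1257 0.04  ]
```

```bash
cat > go.py <<'E'
import sys,numpy as np
from station import read_state
from scipy.spatial.transform import Rotation as Ro
def go(x,y,z,yaw=None):
    s=read_state();w,a,b,c=s["tool_rot"];R=Ro.from_quat([a,b,c,w]).as_matrix()
    d=R.T@(np.array([x,y,z])-s["ee_pos"])*100
    cur=np.degrees(np.arctan2(R[1,0],R[0,0]));t=0 if yaw is None else -((yaw-cur+90)%180-90)
    print("t",round(s["time_s"],2),"pos",s["ee_pos"].round(4),"yaw",cur.round(1),"tilt",R[2,2].round(4),"shift",d.round(2),"turn",round(t,1),"F",s["force"].round(1),"gap",round(s["finger_gap"],4))
if __name__=="__main__": go(*map(float,sys.argv[1:]))
E
python3 go.py .54 .273 .321 2.6
```

```text
t 0.1 pos [ 0.1748 -0.5737  0.2413] yaw -73.1 tilt -1.0 shift [-70.36 -59.61  -7.84] turn -75.7 F [ 0.4 -0.5  0.1] gap 0.0852
```

>>> {"api": "move_arm", "payload": {
  "series": [
    [0, 0, -8, 0],
    [0, 0, -8, 0],
    [-70.4, -59.6, -8, -75.7],
    [-70.4, -59.6, -8, -75.7],
    [-70.4, -59.6, -8, -75.7],
    [-70.4, -59.6, -8, -75.7],
    [-70.4, -59.6, -8, -75.7],
    [-70.4, -59.6, -8, -75.7],
    [-70.4, -59.6, -8, -75.7],
    [-70.4, -59.6, -8, -75.7]
  ],
  "grip": 0.6
}}

```text
time_s: 1.1
ee_pos: [0.3333, -0.2046, 0.3215]
tool_rot: [-0.001, 0.999, -0.035, -0.0]
force: [0.6, -1.0, 0.3]
finger_gap: 0.0514
```

```bash
python3 go.py .54 .273 .16 2.6
```

```text
t 1.1 pos [ 0.3333 -0.2046  0.3215] yaw -4.0 tilt -1.0 shift [ 17.32 -49.05  16.23] turn -6.6 F [ 0.6 -1.   0.3] gap 0.0514
```

>>> {"api": "move_arm", "payload": {
  "series": [
    [17.3, -49, 10, -6.6],
    [17.3, -49, 10, -6.6],
    [17.3, -49, 10, -6.6],
    [17.3, -49, 10, -6.6],
    [17.3, -49, 10, -6.6],
    [17.3, -49, 10, -6.6],
    [17.3, -49, 10, -6.6],
    [17.3, -49, 10, -6.6],
    [17.3, -49, 10, -6.6],
    [17.3, -49, 10, -6.6]
  ]
}}

```text
time_s: 2.1
ee_pos: [0.528, 0.2466, 0.2271]
tool_rot: [-0.001, 1.0, 0.023, -0.0]
force: [1.8, -0.8, 2.0]
finger_gap: 0.0515
```

```bash
python3 go.py .54 .273 .14 2.6
```

```text
t 2.1 pos [0.528  0.2466 0.2271] yaw 2.6 tilt -1.0 shift [ 1.33 -2.57  8.72] turn 0.0 F [ 1.8 -0.8  2. ] gap 0.0515
```

>>> {"api": "move_arm", "payload": {
  "series": [
    [1.3, -2.6, 4, 0],
    [1.3, -2.6, 10.5, 0],
    [1.3, -2.6, 10.5, 0],
    [1.3, -2.6, 10.5, 0],
    [1.3, -2.6, 10.5, 0],
    [1.3, -2.6, 10.5, 0]
  ]
}}

```text
time_s: 2.7
ee_pos: [0.5412, 0.2732, 0.1262]
tool_rot: [-0.002, 1.0, 0.023, 0.002]
force: [-0.2, -0.4, 1.1]
finger_gap: 0.0513
```

```bash
python3 - <<'E'
from h import *;from station import *;from go import go
go(.54,.273,.037,2.6)
S=read_camera("side");T=read_camera("top")
R=lambda i:cv2.resize(i,(400,400),interpolation=cv2.INTER_CUBIC)
p=read_state()["ee_pos"]+[0,0,-.011]
print("tip proj",proj(S,p),proj(T,p))
cv2.imwrite("pics/c2.png",np.hstack([R(S["img"][130:230,195:295]),R(T["img"][140:240,185:285])])[:,:,::-1])
E
```

```text
t 2.7 pos [0.5412 0.2732 0.1262] yaw 2.6 tilt -1.0 shift [-0.16  0.05  8.92] turn -0.0 F [-0.2 -0.4  1.1] gap 0.0513
tip proj [[244.92867792 181.88087032]] [[233.55796715 185.15635262]]
```

View pics/c2.png

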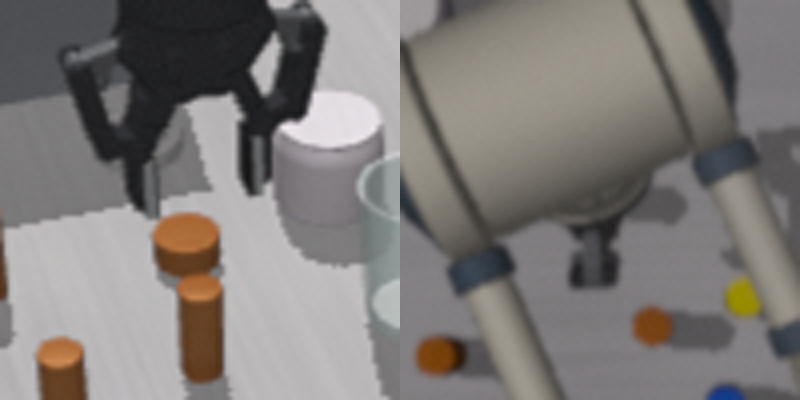

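Side crop: the two fingertips at (150,212) and (257,192) straddle slug A's axis, whose top is at (201,288). This matches the projected tip to about 1 px. In the top view the arm hides slug A. I'll descend and grip.

>>> {"api": "move_arm", "payload": {
  "series": [
    [-0.1, 0, 4, 0],
    [-0.1, 0, 7, 0],
    [-0.1, 0, 8.9, 0],
    [-0.1, 0, 8.9, 0],
    [-0.1, 0, 8.9, 0]
  ]
}}

```text
time_s: 3.3
ee_pos: [0.5409, 0.2736, 0.0383]
tool_rot: [-0.002, 1.0, 0.023, 0.003]
force: [-0.5, 0.9, -0.1]
finger_gap: 0.0513
```

>>> {"api": "move_arm", "payload": {
  "series": [
    [0, 0, 0, 0],
    [0, 0, 0, 0],
    [0, 0, 0, 0],
    [0, 0, 0, 0],
    [0, 0, 0, 0],
    [0, 0, 0, 0]
  ],
  "grip": 0
}}

```text
time_s: 3.9
ee_pos: [0.5424, 0.2742, 0.0415]
tool_rot: [-0.003, 1.0, 0.023, 0.005]
force: [-0.2, 0.3, 6.0]
finger_gap: 0.0244
```

>>> {"api": "move_arm", "payload": {
  "series": [
    [0, 0, -3, 0],
    [0, 0, -8, 0],
    [0, 0, -8, 0],
    [0, 0, -8, 0]
  ]
}}

```text
time_s: 4.3
ee_pos: [0.5429, 0.2743, 0.1248]
tool_rot: [-0.004, 1.0, 0.023, 0.008]
force: [-0.4, 0.2, -0.7]
finger_gap: 0.0243
```

```bash
python3 go.py .484 -.053 .12 2.6
```

```text
t 4.3 pos [0.5429 0.2743 0.1248] yaw 2.6 tilt -0.9998 shift [-7.36 32.44  0.11] turn -0.0 F [-0.4  0.2 -0.7] gap 0.0243
```

>>> {"api": "move_arm", "payload": {
  "series": [
    [-7.4, 32.4, 0, 0],
    [-7.4, 32.4, 0, 0],
    [-7.4, 32.4, 0, 0],
    [-7.4, 32.4, 0, 0],
    [-7.4, 32.4, 0, 0],
    [-7.4, 32.4, 0, 0],
    [-7.4, 32.4, 0, 0],
    [-7.4, 32.4, 3, 0],
    [-7.4, 32.4, 3, 0],
    [-7.4, 32.4, 3, 0]
  ]
}}

```text
time_s: 5.3
ee_pos: [0.483, -0.052, 0.0898]
tool_rot: [-0.005, 1.0, 0.023, 0.006]
force: [-0.6, -0.1, -0.0]
finger_gap: 0.0243
```

```bash
cat > look.py <<'E'
from h import *;from station import *;from go import go
import sys
S0=pickle.load(open("side0.pkl","rb"))
def look(name,zc,box=(225,345,210,310),f=5):
    s=read_state();c=read_camera("side");T=read_camera("top")
    h=cv2.cvtColor(c["img"],cv2.COLOR_RGB2HSV).astype(int)
    m=((h[...,0]<16)&(h[...,1]>130)&(h[...,2]>40)).astype(np.uint8)
    n,l,st,ce=cv2.connectedComponentsWithStats(m)
    e=proj(c,s["ee_pos"]+[0,0,-.0115])[0];print("tcp",s["ee_pos"].round(4),"expect slug px",e.round(1),"wrist F",s["force"].round(1))
    for i in range(1,n):
        if 25<st[i][4]<600: print(ce[i].round(1),st[i])
    x0,x1,y0,y1=box
    cv2.imwrite(name,cv2.resize(c["img"][y0:y1,x0:x1],None,fx=f,fy=f,interpolation=cv2.INTER_CUBIC)[:,:,::-1])
    pickle.dump((c,T),open("last.pkl","wb"))
E
python3 -c "
from look import *
look('pics/c3.png',0)
print('rel',1)
a=np.array
for n,w in (('w2',(94,104)),('w1',(120,155)),('w0',(148,211))):
    u=a(w)/[2.4375,2.2308]+[204.5,234.5];print(n,u.round(1),ray(S0,u,.036).round(4))
"
```

```text
tcp [ 0.483  -0.052   0.0898] expect slug px [265.9 315.7] wrist F [-0.6 -0.1 -0. ]
[190.3 192.3] [185 181  11  25 218]
[210.4 227.7] [205 215  11  27 249]
[266.5 314.5] [260 298  15  34 421]
[147.6 378. ] [124 372  47  12 275]
rel 1
w2 [243.1 281.1] [0.4772 0.071  0.036 ]
w1 [253.7 304. ] [0.4805 0.0119 0.036 ]
w0 [265.2 329.1] [ 0.4834 -0.0467  0.036 ]
```

View pics/c3.png

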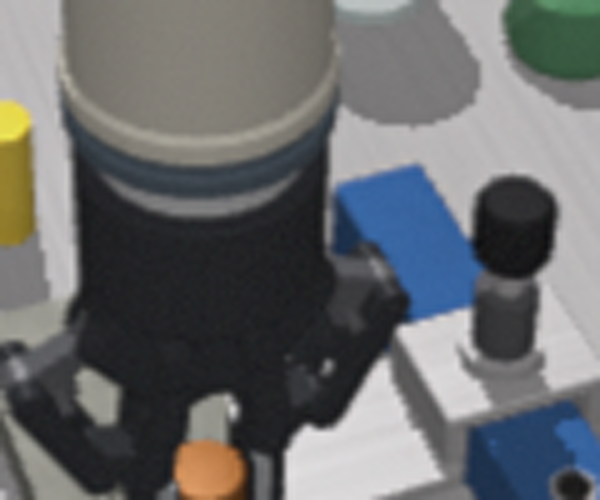

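```bash
python3 - <<'E'
from h import *
c,T=pickle.load(open("last.pkl","rb"));S0=pickle.load(open("side0.pkl","rb"))
print(cyl and [proj(c,cyl(.483,-.052,.0483,.1083,.013)).min(0),proj(c,cyl(.483,-.052,.0483,.1083,.013)).max(0)])
def up(c,x0,x1,y0,y1,f): return cv2.resize(c["img"][y0:y1,x0:x1],None,fx=f,fy=f,interpolation=cv2.INTER_CUBIC)
a=up(c,225,305,265,365,5);b=up(S0,225,305,265,365,5)
for w in((.4772,.071),(.4805,.0119),(.4834,-.0467)):
    P=proj(S0,np.array([[w[0]+.016*np.cos(t),w[1]+.016*np.sin(t),.036] for t in A]))
    cv2.polylines(b,[(((P-[225,265]+.5)*5)*16).astype(np.int32)],True,(255,0,0),1,cv2.LINE_AA,4)
cv2.imwrite("pics/c4.png",np.hstack([a,b])[:,:,::-1])
E
```

```text
[array([257.90986189, 297.53204276]), array([273.93222733, 333.44699904])]
```

View pics/c4.png

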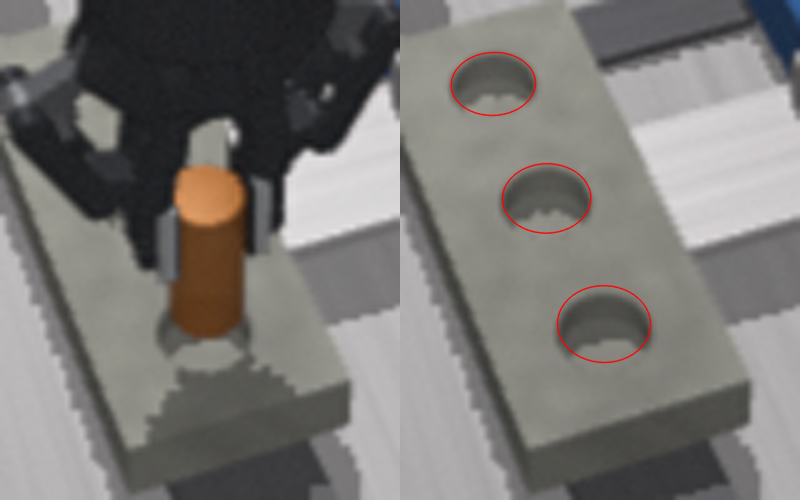

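Overlay: the fitted rim circles lie on the wells. The slug's bottom centre, dropped to mouth height, lands at (206,329) against the well centre at (203,324), so I move it about 2.5 mm in +y and lower.

>>> {"api": "move_arm", "payload": {
  "series": [
    [0, -0.25, 0, 0],
    [0, -0.25, 0.8, 0],
    [0, -0.25, 1.2, 0],
    [0, -0.25, 1.6, 0],
    [0, -0.25, 2.0, 0],
    [0, -0.25, 2.4, 0],
    [0, -0.25, 2.6, 0],
    [0, -0.25, 2.6, 0],
    [0, -0.25, 2.6, 0]
  ]
}}

```text
time_s: 6.3
ee_pos: [0.4845, -0.0491, 0.0658]
tool_rot: [-0.004, 1.0, 0.023, 0.008]
force: [0.4, 0.4, -1.1]
finger_gap: 0.0243
```

```bash
python3 go.py .4827 -.0493 .0635 2.6
```

```text
t 6.3 pos [ 0.4845 -0.0491  0.0658] yaw 2.6 tilt -0.9998 shift [-0.19  0.01  0.22] turn 0.0 F [ 0.4  0.4 -1.1] gap 0.0243
```

>>> {"api": "move_arm", "payload": {
  "series": [
    [0, 0, 0.2, 0],
    [0, 0, 0.25, 0],
    [0, 0, 0.25, 0]
  ]
}}

```text
time_s: 6.6
ee_pos: [0.4847, -0.0492, 0.0635]
tool_rot: [-0.004, 1.0, 0.023, 0.008]
force: [-0.7, -1.1, 1.2]
finger_gap: 0.0243
```

>>> {"api": "move_arm", "payload": {
  "series": [
    [0, 0, 0, 0],
    [0, 0, 0, 0],
    [0, 0, 0, 0],
    [0, 0, 0, 0]
  ],
  "grip": 0.6
}}

```text
time_s: 7.0
ee_pos: [0.4847, -0.0492, 0.0635]
tool_rot: [-0.004, 1.0, 0.023, 0.008]
force: [-0.3, 0.9, -0.2]
finger_gap: 0.0508
```

>>> {"api": "move_arm", "payload": {
  "series": [
    [0, 0, -4, 0],
    [0, 0, -8, 0],
    [0, 0, -9, 0],
    [0, 0, -9, 0]
  ]
}}

```text
time_s: 7.4
ee_pos: [0.4845, -0.0501, 0.1561]
tool_rot: [-0.003, 1.0, 0.023, 0.01]
force: [-0.4, 0.6, -0.3]
finger_gap: 0.0509
```

```bash
python3 go.py .4545 .2425 .13 2.6
```

```text
t 7.4 pos [ 0.4845 -0.0501  0.1561] yaw 2.6 tilt -0.9998 shift [ -1.7  -29.35   2.76] turn 0.0 F [-0.4  0.6 -0.3] gap 0.0509
```

>>> {"api": "move_arm", "payload": {
  "series": [
    [-1.7, -29.4, 0, 0],
    [-1.7, -29.4, 0, 0],
    [-1.7, -29.4, 0, 0],
    [-1.7, -29.4, 0, 0],
    [-1.7, -29.4, 0, 0],
    [-1.7, -29.4, 0, 0],
    [-1.7, -29.4, 2, 0],
    [-1.7, -29.4, 4, 0],
    [-1.7, -29.4, 4, 0]
  ]
}}

```text
time_s: 8.3
ee_pos: [0.4521, 0.2425, 0.112]
tool_rot: [-0.002, 1.0, 0.024, 0.006]
force: [-1.0, -0.3, -0.9]
finger_gap: 0.0513
```

```bash
python3 -c "
from look import *
look('pics/c5.png',0,(185,285,150,330),3)
go(.4545,.2425,.037,2.6)"
```

```text
tcp [0.4521 0.2425 0.112 ] expect slug px [208.  203.5] wrist F [-1.  -0.3 -0.9]
[241.2 190.8] [234 184  16  15 198]
[210.4 227.8] [205 215  11  27 248]
[266.4 322.8] [260 307  14  32 411]
[149.6 377.8] [124 372  47  12 253]
t 8.4 pos [0.454  0.2427 0.1161] yaw 2.6 tilt -0.9998 shift [-0.09  0.06  7.91] turn 0.0 F [ 0.3  0.4 -0.2] gap 0.0512
```

View pics/c5.png

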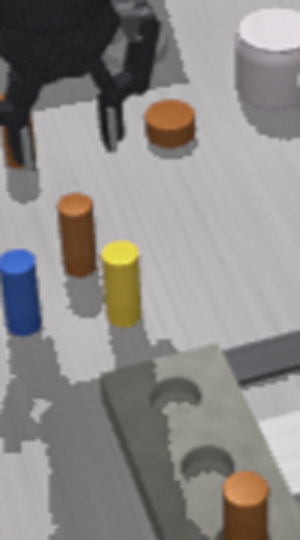

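Crop: the first slug stands in well 0 (about (245,505)), wells 1 and 2 are empty, and the open fingers are above slug B at (77,235). I'll take B.

>>> {"api": "move_arm", "payload": {
  "series": [
    [-0.1, 0, 3, 0],
    [-0.1, 0, 6, 0],
    [-0.1, 0, 7.8, 0],
    [-0.1, 0, 7.8, 0],
    [-0.1, 0, 7.8, 0]
  ]
}}

```text
time_s: 8.9
ee_pos: [0.4549, 0.243, 0.0393]
tool_rot: [-0.003, 1.0, 0.023, 0.009]
force: [0.4, -0.4, 1.0]
finger_gap: 0.051
```

>>> {"api": "move_arm", "payload": {
  "series": [
    [0, 0, 0, 0],
    [0, 0, 0, 0],
    [0, 0, 0, 0],
    [0, 0, 0, 0],
    [0, 0, 0, 0],
    [0, 0, 0, 0]
  ],
  "grip": 0
}}

```text
time_s: 9.5
ee_pos: [0.456, 0.2435, 0.042]
tool_rot: [-0.004, 1.0, 0.023, 0.011]
force: [-2.3, 0.0, 6.3]
finger_gap: 0.024
```

>>> {"api": "move_arm", "payload": {
  "series": [
    [0, 0, -3, 0],
    [0, 0, -8, 0],
    [0, 0, -10, 0],
    [0, 0, -10, 0],
    [0, 0, -10, 0]
  ]
}}

```text
time_s: 10.0
ee_pos: [0.454, 0.2428, 0.1423]
tool_rot: [-0.004, 1.0, 0.023, 0.012]
force: [-0.8, -0.1, -1.1]
finger_gap: 0.0243
```

```bash
python3 go.py .4819 .0107 .09 2.6
```

```text
t 10.0 pos [0.454  0.2428 0.1423] yaw 2.6 tilt -0.9997 shift [ 1.61 23.35  5.09] turn -0.0 F [-0.8 -0.1 -1.1] gap 0.0243
```

>>> {"api": "move_arm", "payload": {
  "series": [
    [2.8, 23.3, 0, 0],
    [2.8, 23.3, 0, 0],
    [2.8, 23.3, 0, 0],
    [2.8, 23.3, 0, 0],
    [2.8, 23.3, 0, 0],
    [2.6, 23.3, 2, 0],
    [1.6, 23.3, 4, 0],
    [1.6, 23.3, 5, 0],
    [1.6, 23.3, 5, 0],
    [1.6, 23.3, 5, 0]
  ]
}}

```text
time_s: 11.0
ee_pos: [0.4818, 0.0114, 0.0907]
tool_rot: [-0.004, 1.0, 0.023, 0.011]
force: [-0.3, 0.6, -0.5]
finger_gap: 0.0249
```

```bash
cat > rel.py <<'E'
# side view: where held slug's bottom, dropped to the mouth, lies versus the well
from look import *
def rel(well,name):
    look(name,0,(205,305,245,365),5)
    c,_=pickle.load(open("last.pkl","rb"));p=read_state()["ee_pos"];zb=p[2]-.0417
    h=cv2.cvtColor(c["img"],cv2.COLOR_RGB2HSV).astype(int)
    m=((h[...,0]<16)&(h[...,1]>130)&(h[...,2]>40)).astype(np.uint8)
    P=proj(c,cyl(p[0],p[1],zb,zb+.06,.013));print("pred bbox",P.min(0).round(1),P.max(0).round(1))
    go(*well,.0635,2.6)
E
python3 -c "
from rel import *
rel((.4819,.0107),'pics/c6.png')"
```

```text
tcp [0.4818 0.0114 0.0907] expect slug px [254.1 287.8] wrist F [-0.3  0.6 -0.5]
[190.3 192.4] [185 181  11  25 216]
[254.6 286.7] [248 271  14  33 392]
[266.4 322.9] [259 307  15  32 418]
[149.  377.8] [124 372  47  12 273]
pred bbox [246.7 269.9] [262.  304.4]
t 11.1 pos [0.4824 0.0114 0.0919] yaw 2.6 tilt -0.9997 shift [-0.13  0.09  2.84] turn 0.0 F [-0.3  1.2 -1. ] gap 0.0239
```

View pics/c6.png

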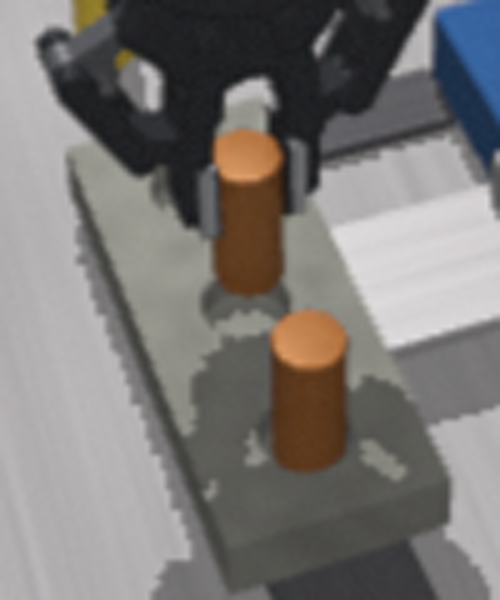

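Crop: the held slug's bottom edge is at (247,295). Dropped to the mouth it lands near (248,291), against the well 1 centre at (246,298), so I shift about 2.5 mm in -y and 1 mm in -x while lowering.

>>> {"api": "move_arm", "payload": {
  "series": [
    [-0.1, 0.24, 0, 0],
    [-0.1, 0.24, 0.6, 0],
    [-0.1, 0.24, 1.2, 0],
    [-0.1, 0.24, 1.6, 0],
    [-0.1, 0.24, 2.0, 0],
    [-0.1, 0.24, 2.3, 0],
    [-0.1, 0.24, 2.6, 0],
    [-0.1, 0.24, 2.6, 0]
  ]
}}

```text
time_s: 11.9
ee_pos: [0.4819, 0.0092, 0.0653]
tool_rot: [-0.004, 1.0, 0.023, 0.012]
force: [0.0, -0.0, -1.0]
finger_gap: 0.0243
```

```bash
python3 go.py .481 .009 .0635 2.6
```

```text
t 11.9 pos [0.4819 0.0092 0.0653] yaw 2.6 tilt -0.9997 shift [-0.1   0.02  0.18] turn 0.0 F [ 0. -0. -1.] gap 0.0243
```

>>> {"api": "move_arm", "payload": {
  "series": [
    [0, 0, 0.15, 0],
    [0, 0, 0.15, 0],
    [0, 0, 0.15, 0]
  ]
}}

```text
time_s: 12.2
ee_pos: [0.4821, 0.0092, 0.0641]
tool_rot: [-0.004, 1.0, 0.023, 0.012]
force: [0.4, 0.6, 0.9]
finger_gap: 0.0244
```

>>> {"api": "move_arm", "payload": {
  "series": [
    [0, 0, 0, 0],
    [0, 0, 0, 0],
    [0, 0, 0, 0],
    [0, 0, 0, 0]
  ],
  "grip": 0.6
}}

```text
time_s: 12.6
ee_pos: [0.4822, 0.0092, 0.0641]
tool_rot: [-0.004, 1.0, 0.023, 0.012]
force: [0.4, -0.0, 0.1]
finger_gap: 0.0512
```

>>> {"api": "move_arm", "payload": {
  "series": [
    [0, 0, -4, 0],
    [0, 0, -8, 0],
    [0, 0, -9, 0],
    [0, 0, -9, 0]
  ]
}}

```text
time_s: 13.0
ee_pos: [0.4811, 0.0084, 0.1566]
tool_rot: [-0.004, 1.0, 0.023, 0.015]
force: [-0.5, 0.3, -1.0]
finger_gap: 0.0515
```

```bash
python3 go.py .4367 .381 .12 2.6
```

```text
t 13.0 pos [0.4811 0.0084 0.1566] yaw 2.6 tilt -0.9995 shift [ -2.83 -37.4    3.84] turn 0.0 F [-0.5  0.3 -1. ] gap 0.0515
```

>>> {"api": "move_arm", "payload": {
  "series": [
    [-2.5, -37.4, 0, 0],
    [-2.5, -37.4, 0, 0],
    [-2.5, -37.4, 0, 0],
    [-2.5, -37.4, 0, 0],
    [-2.5, -37.4, 0, 0],
    [-2.5, -37.4, 0, 0],
    [-2.5, -37.4, 0, 0],
    [-2.8, -37.4, 2, 0],
    [-2.8, -37.4, 5, 0],
    [-2.8, -37.4, 5, 0]
  ]
}}

```text
time_s: 14.0
ee_pos: [0.4341, 0.3798, 0.1008]
tool_rot: [-0.0, 1.0, 0.024, 0.01]
force: [-0.2, -0.8, -0.7]
finger_gap: 0.0513
```

```bash
python3 go.py .4367 .381 .037 2.6
```

```text
t 14.0 pos [0.4341 0.3798 0.1008] yaw 2.7 tilt -0.9998 shift [ 0.13 -0.11  6.38] turn 0.1 F [-0.2 -0.8 -0.7] gap 0.0513
```

>>> {"api": "move_arm", "payload": {
  "series": [
    [0.2, -0.1, 0, 0],
    [0.1, -0.1, 3, 0],
    [0.1, -0.1, 5, 0],
    [0.1, -0.1, 6.3, 0],
    [0.1, -0.1, 6.3, 0],
    [0.1, -0.1, 6.3, 0]
  ]
}}

```text
time_s: 14.6
ee_pos: [0.437, 0.3809, 0.039]
tool_rot: [-0.0, 1.0, 0.024, 0.01]
force: [-0.3, 0.4, 0.3]
finger_gap: 0.0512
```

>>> {"api": "move_arm", "payload": {
  "series": [
    [0, 0, 0, 0],
    [0, 0, 0, 0],
    [0, 0, 0, 0],
    [0, 0, 0, 0],
    [0, 0, 0, 0],
    [0, 0, 0, 0]
  ],
  "grip": 0
}}

```text
time_s: 15.2
ee_pos: [0.4377, 0.3816, 0.0414]
tool_rot: [-0.001, 1.0, 0.024, 0.012]
force: [-1.1, -1.9, 5.7]
finger_gap: 0.0244
```

>>> {"api": "move_arm", "payload": {
  "series": [
    [0, 0, -3, 0],
    [0, 0, -8, 0],
    [0, 0, -10, 0],
    [0, 0, -10, 0],
    [0, 0, -10, 0]
  ]
}}

```text
time_s: 15.7
ee_pos: [0.4354, 0.3813, 0.1413]
tool_rot: [-0.002, 1.0, 0.024, 0.012]
force: [0.6, -0.9, -1.9]
finger_gap: 0.024
```

```bash
python3 go.py .479 .069 .09 2.6
```

```text
t 15.7 pos [0.4354 0.3813 0.1413] yaw 2.7 tilt -0.9997 shift [ 2.75 31.42  5.11] turn 0.1 F [ 0.6 -0.9 -1.9] gap 0.024
```

>>> {"api": "move_arm", "payload": {
  "series": [
    [3.5, 31.4, 0, 0],
    [3.5, 31.4, 0, 0],
    [3.5, 31.4, 0, 0],
    [3.5, 31.4, 0, 0],
    [3.5, 31.4, 0, 0],
    [3.5, 31.4, 0, 0],
    [3, 31.4, 1, 0],
    [2.7, 31.4, 5, 0],
    [2.7, 31.4, 5, 0],
    [2.7, 31.4, 5, 0]
  ]
}}

```text
time_s: 16.7
ee_pos: [0.4771, 0.0692, 0.0891]
tool_rot: [-0.002, 1.0, 0.024, 0.009]
force: [-0.6, -1.3, -0.4]
finger_gap: 0.0246
```

```bash
python3 -c "
from rel import *
rel((.479,.069),'pics/c7.png')"
```

```text
tcp [0.4771 0.0692 0.0891] expect slug px [242.6 266.3] wrist F [-0.6 -1.3 -0.4]
[243.  265.4] [236 251  14  31 356]
[148.3 378.1] [123 372  48  12 305]
pred bbox [235.8 248.1] [250.9 281.3]
t 16.8 pos [0.479  0.0697 0.0922] yaw 2.8 tilt -0.9997 shift [-0.07  0.08  2.87] turn 0.2 F [-0.4  0.5 -0. ] gap 0.0243
```

View pics/c7.png

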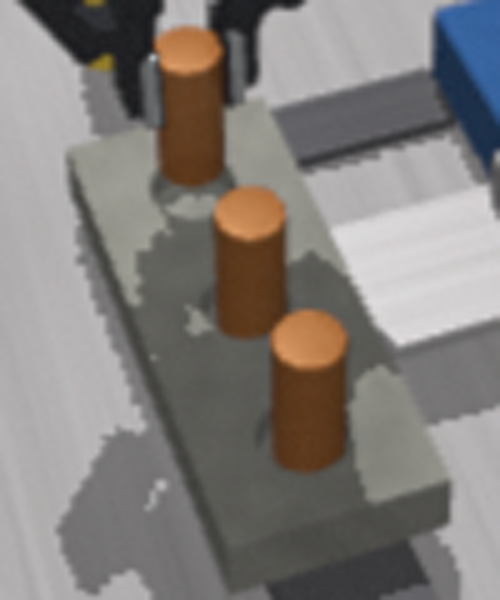

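The held slug's bottom edge is at (192,185), which drops to about (192,180) against the well 2 centre at (193,183). I need only about 1.5 mm in -y. Slugs A and B stand upright in wells 0 and 1.

>>> {"api": "move_arm", "payload": {
  "series": [
    [-0.1, 0.17, 0, 0],
    [-0.1, 0.17, 0.6, 0],
    [-0.1, 0.17, 1.2, 0],
    [-0.1, 0.17, 1.6, 0],
    [-0.1, 0.17, 2.0, 0],
    [-0.1, 0.17, 2.4, 0],
    [-0.1, 0.17, 2.7, 0],
    [-0.1, 0.17, 2.7, 0],
    [-0.1, 0.17, 2.7, 0]
  ]
}}

```text
time_s: 17.7
ee_pos: [0.4787, 0.0681, 0.0651]
tool_rot: [-0.002, 1.0, 0.024, 0.012]
force: [0.5, 1.0, -1.6]
finger_gap: 0.0244
```

>>> {"api": "move_arm", "payload": {
  "series": [
    [0, 0, 0.15, 0],
    [0, 0, 0.15, 0],
    [0, 0, 0.15, 0]
  ]
}}

```text
time_s: 18.0
ee_pos: [0.4788, 0.068, 0.0637]
tool_rot: [-0.002, 1.0, 0.024, 0.012]
force: [0.2, 0.6, -0.7]
finger_gap: 0.0244
```

>>> {"api": "move_arm", "payload": {
  "series": [
    [0, 0, 0, 0],
    [0, 0, 0, 0],
    [0, 0, 0, 0],
    [0, 0, 0, 0]
  ],
  "grip": 0.6
}}

```text
time_s: 18.4
ee_pos: [0.4788, 0.068, 0.0638]
tool_rot: [-0.002, 1.0, 0.024, 0.013]
force: [-1.0, -0.0, 0.1]
finger_gap: 0.0512
```

>>> {"api": "move_arm", "payload": {
  "series": [
    [0, 0, -4, 0],
    [0, 0, -8, 0],
    [0, 0, -10, 0],
    [0, 0, -11, 0],
    [0, 0, -11, 0]
  ]
}}

```text
time_s: 18.9
ee_pos: [0.4767, 0.0676, 0.1751]
tool_rot: [-0.002, 1.0, 0.024, 0.014]
force: [-0.0, 0.2, -1.0]
finger_gap: 0.0516
```

```bash
python3 go.py .62 .0135 .17 2.7
```

```text
t 18.9 pos [0.4767 0.0676 0.1751] yaw 2.8 tilt -0.9996 shift [14.04  6.1   0.88] turn 0.1 F [-0.   0.2 -1. ] gap 0.0516
```

>>> {"api": "move_arm", "payload": {
  "series": [
    [14, 6.1, 0.5, 0],
    [14, 6.1, 0.5, 0],
    [14, 6.1, 0.5, 0],
    [14, 6.1, 0.5, 0],
    [14, 6.1, 0.5, 0],
    [14, 6.1, 0.5, 0]
  ]
}}

```text
time_s: 19.5
ee_pos: [0.6186, 0.0139, 0.1727]
tool_rot: [-0.002, 1.0, 0.024, 0.013]
force: [-0.5, -0.4, -0.2]
finger_gap: 0.0509
```

```bash
python3 -c "
from look import *
look('pics/c8.png',0,(225,375,205,325),4)
go(.62,.0135,.106,2.7)
c,T=pickle.load(open('last.pkl','rb'));print(proj(c,read_state()['ee_pos']+[0,0,-.011]))"
```

```text
tcp [0.6186 0.0139 0.1727] expect slug px [329.2 236.1] wrist F [-0.5 -0.4 -0.2]
[241.2 190.8] [234 184  16  15 197]
[148.2 377.9] [124 372  47  12 278]
t 19.6 pos [0.6187 0.0141 0.1746] yaw 2.8 tilt -0.9996 shift [-0.07  0.09  6.86] turn 0.1 F [-0.2 -0.6  0.3] gap 0.0514
[[329.27498341 235.01499588]]
```

View pics/c8.png

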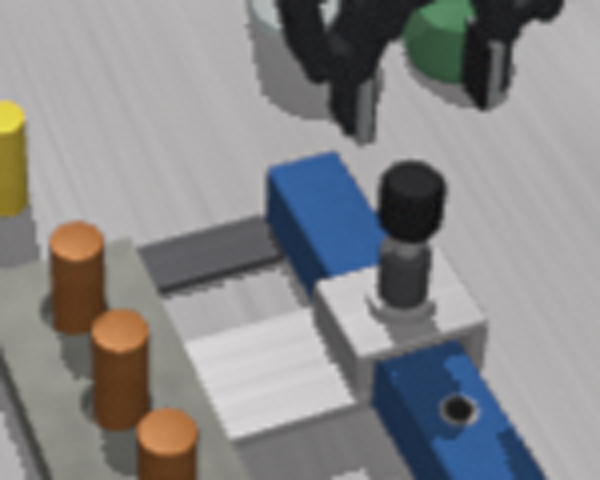

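All three slugs stand in the wells, seen at (77,275), (120,370) and (167,440). The knob is at (411,200) and the fingertips at (363,142) and (490,105). Their mid-line is about 2 mm too far in +x of the knob axis, so I correct and descend around the knob.

>>> {"api": "move_arm", "payload": {
  "series": [
    [-0.3, 0.15, 0, 0],
    [-0.35, 0.15, 3, 0],
    [-0.4, 0.15, 5, 0],
    [-0.4, 0.15, 6, 0],
    [-0.4, 0.15, 6.8, 0],
    [-0.4, 0.15, 6.8, 0],
    [-0.4, 0.15, 6.8, 0]
  ]
}}

```text
time_s: 20.3
ee_pos: [0.617, 0.0128, 0.1077]
tool_rot: [-0.002, 1.0, 0.025, 0.015]
force: [-0.6, -0.0, 0.5]
finger_gap: 0.0511
```

>>> {"api": "move_arm", "payload": {
  "series": [
    [0, 0, 0, 0],
    [0, 0, 0, 0],
    [0, 0, 0, 0],
    [0, 0, 0, 0],
    [0, 0, 0, 0],
    [0, 0, 0, 0]
  ],
  "grip": 0
}}

```text
time_s: 20.9
ee_pos: [0.6197, 0.0129, 0.11]
tool_rot: [-0.002, 1.0, 0.025, 0.019]
force: [9.4, 1.4, 0.5]
finger_gap: 0.0282
```

```bash
python3 go.py .62 .0135 .118 2.7
```

```text
t 20.9 pos [0.6197 0.0129 0.11  ] yaw 2.8 tilt -0.9993 shift [ 0.06 -0.06 -0.8 ] turn 0.1 F [9.4 1.4 0.5] gap 0.0282
```

>>> {"api": "move_arm", "payload": {
  "series": [
    [0, 0, -0.4, 0],
    [0, 0, -0.8, 0],
    [0, 0, -1.2, 0],
    [0, 0, -1.5, 0],
    [0, 0, -1.5, 0],
    [0, 0, -1.5, 0]
  ]
}}

```text
time_s: 21.5
ee_pos: [0.6198, 0.0129, 0.1237]
tool_rot: [-0.002, 1.0, 0.025, 0.019]
force: [8.7, 0.3, -9.1]
finger_gap: 0.0276
```

```bash
python3 -c "
from look import *
look('pics/c9.png',0,(225,375,205,325),4)
go(.6227,-.0471,.124)"
```

```text
tcp [0.6198 0.0129 0.1237] expect slug px [327.9 256.8] wrist F [ 8.7  0.3 -9.1]
[241.2 190.8] [234 184  16  15 198]
[147.8 378. ] [124 372  47  12 278]
t 21.6 pos [0.6198 0.0129 0.1237] yaw 2.8 tilt -0.9993 shift [-0.    6.   -0.05] turn 0 F [ 9.   0.7 -9.2] gap 0.0283
```

View pics/c9.png

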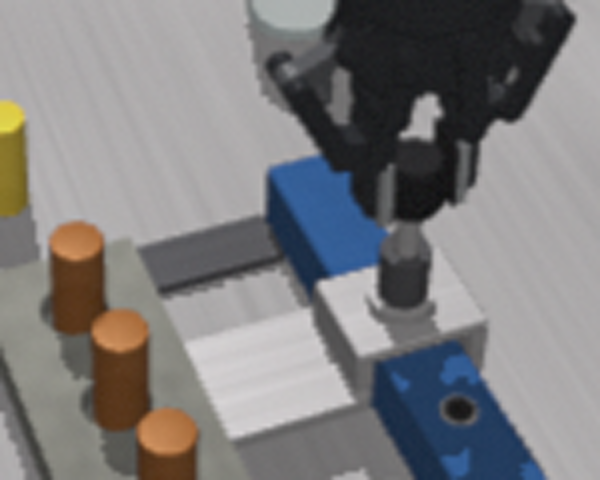

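The knob is raised with its shaft showing at (405,240), and the 9.1 N pull matches 13 mm of spring, so the pin is clear. I'll slide gently.

>>> {"api": "move_arm", "payload": {
  "series": [
    [0, 0.4, 0, 0],
    [0, 1, 0, 0],
    [0, 1.7, 0, 0],
    [0, 2.4, 0, 0],
    [0, 3.1, 0, 0],
    [0, 3.8, 0, 0],
    [0, 4.5, 0, 0],
    [0, 5.2, 0, 0],
    [0, 5.8, 0, 0],
    [0, 6, 0, 0]
  ]
}}

```text
time_s: 22.6
ee_pos: [0.6226, -0.0469, 0.1219]
tool_rot: [-0.002, 1.0, 0.025, 0.018]
force: [5.5, 2.7, -8.6]
finger_gap: 0.0284
```

```bash
python3 go.py .6227 -.0471 .124
```

```text
t 22.6 pos [ 0.6226 -0.0469  0.1219] yaw 2.8 tilt -0.9993 shift [ 0.02  0.02 -0.21] turn 0 F [ 5.5  2.7 -8.6] gap 0.0284
```

>>> {"api": "move_arm", "payload": {
  "series": [
    [0, 0, 0.3, 0],
    [0, 0, 0.6, 0],
    [0, 0, 0.9, 0],
    [0, 0, 1.2, 0],
    [0, 0, 1.2, 0]
  ]
}}

```text
time_s: 23.1
ee_pos: [0.6228, -0.047, 0.1101]
tool_rot: [-0.002, 1.0, 0.025, 0.018]
force: [0.2, -1.3, -0.8]
finger_gap: 0.0281
```

>>> {"api": "move_arm", "payload": {
  "series": [
    [0, 0, 0.3, 0],
    [0, 0, 0.6, 0],
    [0, 0, 0.7, 0],
    [0, 0, 0.7, 0],
    [0, 0, 0.7, 0]
  ]
}}

```text
time_s: 23.6
ee_pos: [0.6229, -0.047, 0.1042]
tool_rot: [-0.002, 1.0, 0.025, 0.018]
force: [-3.7, -1.1, 5.2]
finger_gap: 0.0283
```

```bash
python3 -c "
from look import *
look('pics/c10.png',0,(225,375,205,325),4)
go(.6227,-.0471,.104)"
```

```text
tcp [ 0.6229 -0.047   0.1042] expect slug px [342.8 288.3] wrist F [-3.7 -1.1  5.2]
[241.2 190.8] [234 184  16  15 198]
[279.5 351.5] [272 335  16  34 451]
[147.8 378. ] [124 372  47  12 286]
t 23.7 pos [ 0.6229 -0.0471  0.1042] yaw 2.8 tilt -0.9993 shift [-0.02  0.    0.02] turn 0 F [-3.4 -0.7  5.5] gap 0.0282
```

View pics/c10.png

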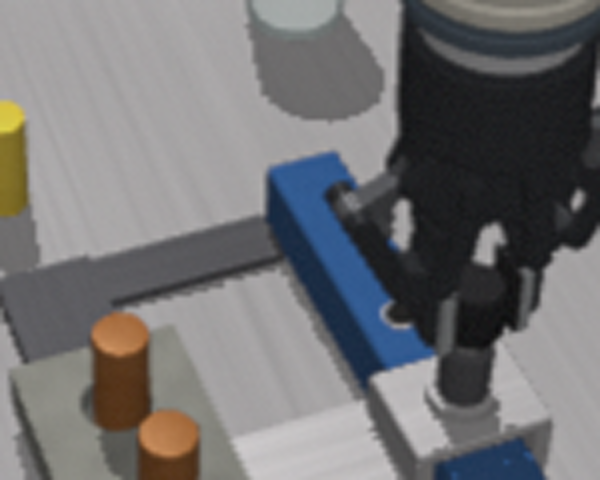

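The section has moved one hole: the first hole is now uncovered at (400,313). The knob is held down and two slugs in this crop are upright. The third, at pixel (279.5,351.5), has an upright bounding box of 16x34. TCP height is 0.1042, which is 5.9 mm below neutral, with 5.5 N upward, so the pin is at its stop.

```bash
python3 -c "
from station import *
close_job();s=read_state();print(s['time_s'],s['ee_pos'],s['force'],s['finger_gap'])"
```

```text
the job is handed in; nothing more can be done
the job is handed in; nothing more can be done
```

The job is handed in at about 24 s on the robot's clock. One amber slug stands in each well, the tray section is at the next hole towards the kiln, and the gripper is holding the plunger down. `close_job` gave no verdict, and the state read I put after it returned nothing.

Last checks before handing in:
- **Slugs:** all three went into their wells without resistance, and all three looked upright in the picture taken before the pull. After the slide, the last picture shows two upright. The third, in well 0, was outside that crop, so I checked it only by its upright outline (16 × 34 px).
- **Plunger pulled:** it rose about 13–14 mm with about 9 N of pull, which matches the spring, so the pin was clear of the first hole.
- **Section:** the gripper moved the knob about 60 mm along the rail. The pin then dropped to its neutral height with almost no force, and the old hole is uncovered.
- **Plunger home:** it is held 5.9 mm below neutral with 5.2–5.5 N pushing back, a little over the spring's 4 N, so the pin is at its stop.
- **Bystanders:** I never touched any of them on purpose, but I did not measure their final positions.

Two readings disagreed. The two cameras differed by about 2–6 mm in y, so I corrected each placement from the side view. The tool also built up a tilt of about 0.04 rad, which is within the limits.

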